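# Count to the third rack gap and push the cutter tin home

### The arm

A 6-joint arm with a two-finger parallel gripper is mounted at the origin on the work surface. World frame = base frame: x ahead of the robot, y to its left, z up, the work surface at z = 0. Lengths are in m, angles in rad, forces in N, time in s.
With the tool pointing down it reaches from about 0.4 to 0.825 m from the base axis. Payload 7 kg.
Tool frame: the origin (TCP) lies on the mounting face of the last link; the fingertips stand arm.tcp_to_tips ahead of it and the grasp point (between the pads) lies 159 mm ahead of it (arm.tcp_to_tips is the distance from the TCP to the fingertips, in m); z points along the fingers, y is the direction in which the jaws open and shut (so a half turn about z gives the same grasp; the last joint's range is limited). The gripper opens to 88 mm and grips with 3 to 60 N. Pads are 19 mm wide; open, the fingers measure 130 mm over their backs; the gripper's body (78 mm by 193 mm) begins 47 mm behind the grasp point.
Start: joints at [1.52, 0.359, 0.012, 0, -1.224, -0.288], TCP at [0.224, 0.637, 0.405] pointing down, gripper open.
Joint ranges: [-3.07, 3.07], [-1.43, 2.12], [-1.02, 1.25], [-3.03, 1.67], [-3.05, -0], [-3.03, 3.03]. Speed limits (rad/s): [2.39, 2.39, 3.01, 3.14, 3.14, 3.14].

### API

Orientations are given as [roll, pitch, yaw] about the fixed x, y, z axes, in that order (R = Rz(yaw) Ry(pitch) Rx(roll)).
In Python, from station import arm, cams, job_done, finder gives the robot as it stands.
- The arm moves only by the tool play_rows, never from a script. Its argument "targets" is a list that holds one entry, the list of rows, each a list of 4 numbers: the shift along the tool's x, y, z in m, then the turn about the tool's z in degrees. A call has 1 to 5 rows; each row is the pose to reach, as a shift and turn from the pose commanded when the call began, along the tool's axes at that moment; what a row does not reach only later rows make up. A row lasts 1/8 s, in which the tool goes at most 62.5 mm and 10.7 degrees, less where a joint would pass 70% of its speed; a pose out of reach is approached as far as the arm can. A call with a gripper value outside its range is refused whole. "grip" is the closure in counts, from 0 (fully open) to 255 (shut), set as the call begins (left out, the last holds). The fingers move at their own pace and stop on an object; "newtons" is the grip in N (left out, the last holds). Time passes only in rows, so rows that repeat a pose let the fingers close. It gives the time, the measured TCP pose, the force and the opening at its end, in the units of the state.
- arm.get_state(): the state, without advancing time (a new reading comes with each control period).
- cams.grab_frame(name): name is "side" or "top" or "wrist"; returns (picture, depth): 384x512x3 uint8, red, green, blue; 384x512 float32, m along the optical axis (not along the pixel's ray), 0 where there is no reading.
- cams.camera_params(name): a dict with "intrinsics" (3x3 intrinsics, pixels), "position" and "attitude" of the camera in the world. Camera axes: x right, y down, z forward; pixel columns grow to the right and rows downward; lengths in m; the calibration is good to about 2 mm. A picture is of the moment at which its call begins: read the wrist's pose just before it. camera_params takes no time and is no camera call; for the wrist camera it gives the pose at the moment of the call.
- job_done(): hands the job in, once; it reports no verdict.
Trained networks look in the newest picture that a camera, given by its name, has taken for a name from the list of things; names that differ only in an ending like _2 or _b are one class to them, and where a whole thing is asked for, a point or a joint stands for the part that bears it (a point fixed in the world has none). Each returns a list of dicts, best first, with "score" (0 to 1); they miss things now and then, are a little off and sometimes report something else, mostly with a low value. They report only what shows in the picture. A call takes as long as a camera call.
- finder.find_in(camera, query): "xyz" ([x, y, z] in m, in world coordinates, good to about 4 mm: the middle of the surface that is visible of it).
- finder.masks_of(camera, query): "mask" (384x512 bool, what is visible of it).
The state is a dict: "t": time; "q": joint angles; "qd": joint speeds; "joint_efforts": joint torques, N m; "eef_pos": TCP position; "ee_rot": TCP orientation; "force": force on the tool from outside, world axes, zero at the start; "moment": the same for the moment, N m; "width": finger opening in m.
Only numpy, scipy, OpenCV 4.12 (cv2) and the standard library are available. Lean on these libraries where they do the work, as an engineer would, in place of code of your own. Each camera call takes 0.05 s, during which the arm holds its last target. There are 200 camera calls.

### The job

Starting at the end of the steel rack where the clip grips the lid, count off the gaps, filled or empty, with a fingertip on the rack's top front rail: touch the rail over the first, then the second, then the third gap, sliding along or tapping. Then push the red tin that stands on its edge in front of the rack along the cupboard floor and into that third gap, fully home against the back bar, without lifting it or tipping it over. Leave the clipped lid and the tins already filed in the rack as they are.

Things in the scene. Friction and masses are not known exactly. Their poses are not given: they have to be found in the camera images.
- rack: Fixed, rigid steel wire rack, 360 mm wide (y), 156 deep (x), 238 high. Origin: centre of its footprint, at the floor; x from its open front to its back, y along the row towards the clip. Seven upright rectangular frames of 6 mm wire in x-z planes, 58 mm apart (y = +174 to -174 mm), x = -75 to +75 mm, part six gaps, 52 mm clear; gap centres from the clip end: y = +145, +87, +29, -29, -87, -145 mm
- rail1: The 58 mm length of the top front rail over the first gap, the one nearest the clip. The rail is 12 mm round steel along the rack's y, over the front uprights (x = -75 mm in the rack), its top 238 mm above the floor; nothing filed in the rack reaches above it. Origin on the rail's axis over the gap's middle, 6 mm below the rail's top; axes as the rack's
- rail2: The length of the rail over the second gap; origin and axes likewise
- rail3: The length of the rail over the third gap; origin and axes likewise
- back_bar (a point): Middle of the front face of the lower back bar behind the third gap, 40 mm above the floor and 72 mm behind the rack's origin; axes as the rack's. The bar runs across all gaps and stops what is pushed in. At the front the gaps are open down to the floor, with no sill
- lid: Teal silicone lid, a disc 150 mm across and 5 mm thick with a small knob, held upright by a spring clip on the outside of the rack's +y end, its top 50 mm lower than the rail's. Origin: centre of its inner face; axes as the rack's. It marks the end where counting starts; leave alone
- tin: Red lidded tin, closed and flat on all sides, loose on its long narrow side in front of the rack: 185 mm long (x, roughly towards the rack), 44 thick (y), 72 high (z). Origin: centre of its underside. 0.2 to 0.45 kg, slides with friction; tips sideways if pushed high on a broad face. When home it touches the back bar, its origin 20.5 mm before the rack's origin, 35 mm of it standing out in front
- sheet_pan: Small aluminium sheet pan filed on its short edge in one of gaps 1, 4, 5: 145 mm (x) by 220 mm high, 20 mm thick (y); origin: centre of its underside. Leave alone
- round_tin: Dark round cake tin filed on its rim in one of gaps 1, 4, 5: 145 mm across, 45 mm deep (y); origin: lowest point, mid-depth. Leave alone
- heart_tin: Copper-coloured heart tin filed on one straight side in one of gaps 1, 4, 5: 142 mm long (x), 142 mm high, 45 mm deep (y); origin: middle of its length at floor level. Leave alone

How it is judged:
By the outcome, as a careful person would: the job done as asked, in the order asked, and still so for the second after the job is handed in, with the robot touching nothing.
It also fails if it takes over 72 s, if anything falls off the work surface, if the arm or the gripper's body presses on something with over 40 N, if the wrist force passes 120 N, or if a joint passes its speed limit or range.

## Working session

There is one attempt and no reset: what is moved stays moved. The work goes in short steps, Python scripts to look and compute and a tool call to move; the robot and the scene stay as the last step left them, time stands still between calls to the robot, and variables do not carry over. Pictures are saved under pics/ and viewed, about 8 in all and at most 12, crops included, and the job is handed in when it is done.

Besides the shell and the picture viewer there is one more tool, called after "Emit:" as name([rows], argument=value, ...), one row to a line, values as JSON. play_rows: Moves the arm, as the interface text tells. Its arguments: {"type":"object","properties":{"targets":{"type":"array","items":{"type":"array","items":{"type":"array","items":{"type":"number"}}}},"grip":{"type":"number"},"newtons":{"type":"number"}},"required":["targets"]}

```bash
ls; mkdir -p pics
cat > h.py <<'E'
import numpy as np,cv2
from station import arm,cams,finder
def P(c):
    p=cams.camera_params(c);return np.array(p["intrinsics"]),np.array(p["position"]),p["attitude"]
E
python3 - <<'E'
from h import *
s=arm.get_state();print({k:np.round(v,3) for k,v in s.items()},arm.tcp_to_tips)
for c in["side","top"]:
    im,d=cams.grab_frame(c);cv2.imwrite(f"pics/{c}0.png",im[:,:,::-1]);np.savez(f"{c}0.npz",im=im,d=d)
    print(c,cams.camera_params(c))
    for q in["rack","rail1","rail2","rail3","lid","tin","sheet_pan","round_tin","heart_tin"]:
        print(q,[(round(r["score"],2),np.round(r["xyz"],3)) for r in finder.find_in(c,q)[:3]])
E
```

```text
pics
{'t': np.float64(0.0), 'q': array([ 1.52 ,  0.359,  0.011, -0.   , -1.224, -0.288]), 'qd': array([ 0.001,  0.001,  0.001,  0.001, -0.   ,  0.   ]), 'joint_efforts': array([-1.0000e-03, -5.8271e+01,  2.9306e+01,  6.9970e+00,  7.0000e-03,
       -0.0000e+00]), 'eef_pos': array([0.224, 0.636, 0.404]), 'ee_rot': array([ 3.14 , -0.   , -0.339]), 'force': array([-0.476, -0.156, -0.434]), 'moment': array([-0.016,  0.011,  0.013]), 'width': np.float64(0.088)} 0.1781
side {'intrinsics': array([[420.97906372,   0.        , 259.46848799],
       [  0.        , 420.97906372, 194.74235521],
       [  0.        ,   0.        ,   1.        ]]), 'position': array([ 0.39690854, -0.14983524,  0.79802816]), 'attitude': array([-2.67309409, -0.00450564, -0.89857137])}
rack [(0.96, array([0.746, 0.004, 0.226])), (0.18, array([0.666, 0.135, 0.236]))]
rail1 [(0.79, array([0.668, 0.14 , 0.236])), (0.75, array([0.672, 0.018, 0.237])), (0.64, array([0.673, 0.078, 0.24 ]))]
rail2 [(0.79, array([0.668, 0.14 , 0.236])), (0.75, array([0.672, 0.018, 0.237])), (0.64, array([0.673, 0.078, 0.24 ]))]
rail3 [(0.79,
[... 814 characters left out ...]
, 0.004, 0.228]))]
rail1 [(0.79, array([0.677, 0.019, 0.24 ])), (0.56, array([0.668, 0.08 , 0.235])), (0.52, array([0.671, 0.136, 0.235]))]
rail2 [(0.79, array([0.677, 0.019, 0.24 ])), (0.56, array([0.668, 0.08 , 0.235])), (0.52, array([0.671, 0.136, 0.235]))]
rail3 [(0.79, array([0.677, 0.019, 0.24 ])), (0.56, array([0.668, 0.08 , 0.235])), (0.52, array([0.671, 0.136, 0.235]))]
lid [(0.8, array([0.752, 0.175, 0.122])), (0.69, array([ 0.742, -0.031,  0.216]))]
tin [(0.95, array([0.55 , 0.114, 0.073])), (0.53, array([ 0.761, -0.   ,  0.23 ]))]
sheet_pan [(0.78, array([ 0.74 , -0.033,  0.22 ]))]
round_tin [(0.8, array([ 0.749, -0.091,  0.132]))]
heart_tin [(0.75, array([0.726, 0.141, 0.122]))]
```

```bash
cat >> h.py <<'E'
from scipy.spatial.transform import Rotation as Ro
def cloud(c,d):
    K,p,a=P(c);v,u=np.mgrid[:384,:512];pc=np.stack([(u-K[0,2])/K[0,0]*d,(v-K[1,2])/K[1,1]*d,d],-1)
    X=pc@Ro.from_euler('xyz',a).as_matrix().T+p;X[d==0]=np.nan;return X
E
python3 - <<'E'
from h import *
ims=[]
for c in["side","top"]:
    z=np.load(c+"0.npz");X=cloud(c,z["d"]);im=z["im"].astype(int);ims.append(z["im"][:,:,::-1])
    f=X[(X[...,2]<.02)];print(c,"floor z",np.nanmedian(f[:,2]))
    m=(X[...,2]>.229)&(X[...,2]<.245)&(X[...,0]>.65)&(X[...,0]<.695)&(abs(X[...,1])<.19)
    r=X[m];
    if len(r)>20:
        k=np.polyfit(r[:,1],r[:,0],1);g=abs(np.polyval(k,r[:,1])-r[:,0])<.01;k=np.polyfit(r[g,1],r[g,0],1)
        print("rail x=",k,"y",r[g,1].min(),r[g,1].max(),np.percentile(r[:,2],95),len(r))
    m=(X[...,2]>.062)&(X[...,2]<.082)&(X[...,0]<.66)&(X[...,0]>.4)&(im[...,0]>im[...,1]+60)
    t=X[m][:,:2].astype(np.float32);print("tin",len(t),cv2.minAreaRect(t),np.median(X[m][:,2]),t.min(0),t.max(0))
cv2.imwrite("pics/both.png",cv2.resize(np.vstack(ims),(450,600)) if 0 else np.vstack([cv2.resize(i,(400,300)) for i in ims]))
E
```

```text
side floor z -0.00018217734351932968
rail x= [-0.02198687  0.67337474] y -0.1884086427045526 0.16906107082774746 0.23845651702925386 1949
tin 2245 ((0.5526590347290039, 0.11059705168008804), (0.18309219181537628, 0.045493073761463165), 3.072237491607666) 0.07029816527823352 [0.46140733 0.08322055] [0.64498687 0.13746415]
top floor z -0.00016541087794241793
rail x= [-0.02378676  0.67313299] y -0.18479578932819835 0.17284950994861908 0.2384260295033101 1880
tin 2135 ((0.5508922338485718, 0.11271484196186066), (0.18358109891414642, 0.04382086917757988), 3.6931569576263428) 0.07013718705333127 [0.46009177 0.08674102] [0.64348435 0.14014146]
```

View pics/side0.png

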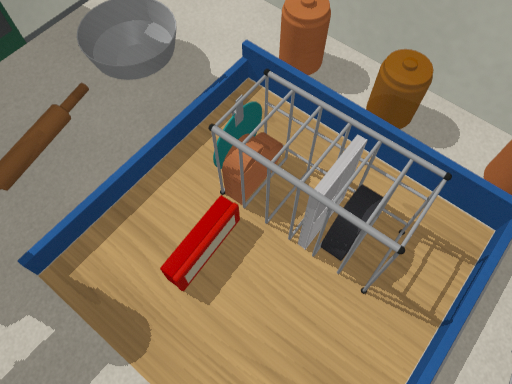

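View pics/top0.png

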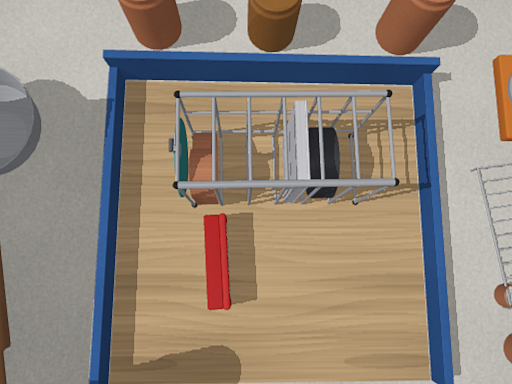

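Top view: the lid is at the left (+y), heart tin in gap 1, gaps 2 and 3 empty, sheet pan in gap 4 and round tin in gap 5. The tin (pixels 205–230, 215–308) sits in front of gaps 1–2. I'll count with closed fingertips, so first move above gap 1.

```bash
cat >> h.py <<'E'
def go(x,y,z,yaw=None):
    s=arm.get_state();p=np.array(s["eef_pos"]);r=np.array(s["ee_rot"]);y0=r[2]
    d=Ro.from_euler('xyz',r).as_matrix().T@(np.array([x,y,z])-p)
    print("t",round(float(s["t"]),2),"pos",p.round(4),"yaw",round(float(y0),4),"F",np.round(s["force"],1),"w",round(float(s["width"]),4),"-> shift",d.round(4),"turn",None if yaw is None else round(-np.degrees(yaw-y0),2))
E
python3 -c "
from h import *
go(.670,.137,.46,.023)"
```

```text
t 1.0 pos [0.2243 0.6366 0.4047] yaw -0.3388 F [-0.6  0.2  0.3] w 0.0872 -> shift [ 0.5864  0.3231 -0.0553] turn -20.73
```

Emit:
play_rows([
  [[0,0,-0.055,0],[0.05,0.03,-0.055,-5],[0.11,0.06,-0.055,-10],[0.16,0.09,-0.055,-15],[0.21,0.12,-0.055,-20]],
], grip=255, newtons=20)

```text
t: 1.62
eef_pos: [0.3835, 0.4519, 0.46]
ee_rot: [-3.141, -0.0, 0.013]
force: [1.4, 0.5, 0.2]
width: 0.0431
```

```bash
python3 -c "
from h import *
go(.670,.137,.44,.023)"
```

```text
t 1.62 pos [0.3835 0.4519 0.46  ] yaw 0.0133 F [1.4 0.5 0.2] w 0.0431 -> shift [0.2822 0.3187 0.0199] turn -0.55
```

Emit:
play_rows([
  [[0.04,0.045,0,0],[0.08,0.09,0,-0.5],[0.12,0.135,0,-0.5],[0.16,0.18,0,-0.5],[0.2,0.225,0,-0.5]],
])

```text
t: 2.25
eef_pos: [0.5859, 0.2291, 0.46]
ee_rot: [-3.141, -0.001, 0.019]
force: [0.9, 0.7, -0.5]
width: 0.0008
```

Emit:
play_rows([
  [[0.04,0.045,0,0],[0.075,0.09,0,0],[0.082,0.094,0.01,0],[0.082,0.094,0.02,0],[0.082,0.094,0.02,0]],
])

```text
t: 2.88
eef_pos: [0.6678, 0.1391, 0.4384]
ee_rot: [3.141, 0.002, 0.02]
force: [-0.7, 0.2, 0.5]
width: 0.0001
```

Run:
```python
from h import *
go(.670,.137,.416,.023)
ims=[]
for c in["side","top"]:
    im,d=cams.grab_frame(c);np.savez(c+"1.npz",im=im,d=d);ims.append(im[:,:,::-1]);np.save
cv2.imwrite("pics/a1.png",cv2.resize(np.hstack([ims[0][:300,130:470],ims[1][:300,120:460]]),None,fx=1.17,fy=1.17))
```

```text
t 2.88 pos [0.6678 0.1391 0.4384] yaw 0.02 F [-0.7  0.2  0.5] w 0.0001 -> shift [0.0022 0.0022 0.0224] turn -0.17
```

View pics/a1.png

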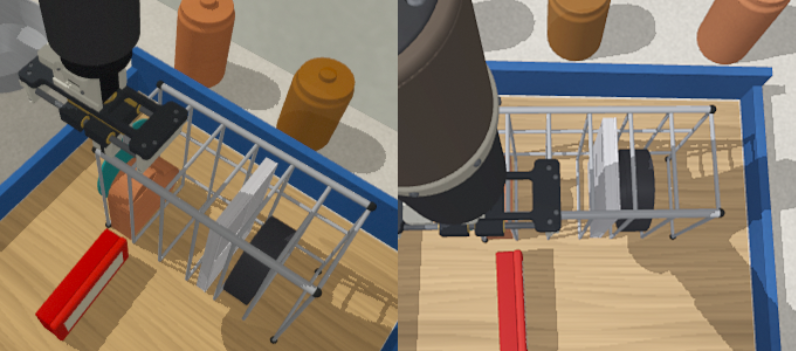

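The view shows the closed tips right over the rail at gap 1. Lowering gently to touch.

Emit:
play_rows([
  [[0.003,0.002,0.015,0],[0.003,0.002,0.02,0],[0.003,0.002,0.022,0],[0.003,0.002,0.0235,0],[0.003,0.002,0.0235,0]],
])

```text
t: 3.6
eef_pos: [0.6717, 0.1363, 0.4165]
ee_rot: [-3.141, -0.0, 0.019]
force: [-0.2, -0.0, 0.4]
width: 0.0003
```

Emit:
play_rows([
  [[0,0,0.001,0],[0,0,0.002,0],[0,0,0.002,0]],
])

```text
t: 3.98
eef_pos: [0.6715, 0.1363, 0.4162]
ee_rot: [-3.141, -0.002, 0.019]
force: [-4.7, 0.8, 7.9]
width: 0.0007
```

Contact on rail 1 (8 N). Lift, move to gap 2, and touch.

Emit:
play_rows([
  [[0,0,-0.015,0],[0,0.03,-0.018,0],[0,0.0575,-0.015,0],[0,0.0575,-0.004,0],[0,0.0575,-0.003,0]],
])

```text
t: 4.6
eef_pos: [0.6727, 0.0788, 0.4165]
ee_rot: [3.141, 0.001, 0.019]
force: [0.1, 0.0, 0.6]
width: 0.0005
```

Emit:
play_rows([
  [[0,0,0.001,0],[0,0,0.003,0],[0,0,0.003,0]],
])

```text
t: 4.97
eef_pos: [0.6726, 0.0793, 0.4161]
ee_rot: [3.141, -0.002, 0.02]
force: [-3.2, 0.6, 8.9]
width: 0.0007
```

Emit:
play_rows([
  [[0,0,-0.015,0],[0,0.03,-0.018,0],[0,0.0585,-0.015,0],[0,0.0585,-0.004,0],[0,0.0585,-0.003,0]],
])

```text
t: 5.6
eef_pos: [0.6738, 0.0206, 0.4165]
ee_rot: [3.141, 0.001, 0.019]
force: [0.3, 0.9, -0.6]
width: 0.0006
```

Emit:
play_rows([
  [[0,0,0.001,0],[0,0,0.003,0],[0,0,0.003,0]],
])

```text
t: 5.98
eef_pos: [0.6738, 0.021, 0.4162]
ee_rot: [3.141, -0.002, 0.02]
force: [-3.9, 1.0, 8.5]
width: 0.0002
```

All three rails touched in order, at 8–9 N each. Now over to the tin.

Emit:
play_rows([
  [[0,0,-0.03,0],[-0.05,-0.02,-0.03,0],[-0.1,-0.05,-0.01,-2.3],[-0.14,-0.07,0.03,-2.3],[-0.18,-0.09,0.06,-2.3]],
], grip=0)

```text
t: 6.6
eef_pos: [0.4905, 0.1077, 0.3533]
ee_rot: [-3.141, -0.0, 0.06]
force: [0.3, 0.5, -0.5]
width: 0.0449
```

Emit:
play_rows([
  [[0,0,0.04,0],[0,0,0.05,0],[0,0,0.05,0]],
])

```text
t: 6.98
eef_pos: [0.4927, 0.1072, 0.3044]
ee_rot: [3.141, 0.0, 0.059]
force: [1.1, 0.7, 0.8]
width: 0.0752
```

Run:
```python
from h import *
go(.492,.108,.20,.06)
ims=[]
for c in["side","wrist","top"]:
    im,d=cams.grab_frame(c);X=cloud(c,d);ims.append(im[:,:,::-1]);I=im.astype(int);s=arm.get_state()["eef_pos"]
    m=(X[...,2]>.062)&(X[...,2]<.082)&(X[...,0]<.66)&(X[...,0]>.4)&(I[...,0]>I[...,1]+60)
    if m.sum()>50: t=X[m][:,:2].astype(np.float32);print(c,len(t),cv2.minAreaRect(t),t.min(0),t.max(0))
    # tool silhouette extents in height bands above TCP
    for lo in np.arange(-.12,.2,.04):
        q=X[(X[...,2]>s[2]+lo)&(X[...,2]<s[2]+lo+.04)&(np.hypot(X[...,0]-s[0],X[...,1]-s[1])<.16)]
        if len(q)>20: print(c,round(lo,2),"dx",(q[:,0]-s[0]).min().round(3),(q[:,0]-s[0]).max().round(3),"dy",(q[:,1]-s[1]).min().round(3),(q[:,1]-s[1]).max().round(3))
cv2.imwrite("pics/b1.png",np.hstack([cv2.resize(i,(400,300)) for i in ims[:2]]))
```

```text
t 6.97 pos [0.4927 0.1072 0.3044] yaw 0.0594 F [1.1 0.7 0.8] w 0.0752 -> shift [-0.0007 -0.0009  0.1044] turn -0.03
side 1139 ((0.552464485168457, 0.11116747558116913), (0.183329239487648, 0.04506618529558182), 3.5785269737243652) [0.4613623  0.08342003] [0.64495176 0.13873334]
side -0.12 dx -0.044 0.045 dy -0.098 0.091
side -0.08 dx -0.044 0.045 dy -0.1 0.094
side -0.04 dx -0.041 0.018 dy -0.039 0.046
side 0.0 dx -0.045 0.039 dy -0.048 0.009
side 0.04 dx -0.045 0.04 dy -0.048 0.008
side 0.08 dx -0.045 0.039 dy -0.048 0.006
side 0.12 dx -0.051 0.049 dy -0.052 0.019
side 0.16 dx -0.081 0.042 dy -0.05 0.042
wrist 14232 ((0.5466306209564209, 0.11106881499290466), (0.1736212968826294, 0.043890636414289474), 3.65269136428833) [0.46034127 0.08379614] [0.6337     0.13817836]
wrist -0.12 dx -0.027 0.043 dy -0.086 0.086
wrist -0.08 dx 0.007 0.029 dy -0.068 0.063
top 1338 ((0.5805125832557678, 0.11461403965950012), (0.12418223172426224, 0.04370255768299103), 3.7323684692382812) [0.5199326  0.08941152] [0.6435025 0.1401059]
top -0.12 dx -0.036 0.043 dy -0.091 0.09
top -0.08 dx -0.034 0.043 dy -0.097 0.099
top 0.0 dx 0.017 0.045 dy -0.042 0.003
top 0.04 dx 0.019 0.045 dy -0.041 -0.005
top 0.12 dx -0.012 0.05 dy -0.051 0.029
top 0.16 dx -0.036 0.047 dy -0.048 0.139
```

View pics/b1.png

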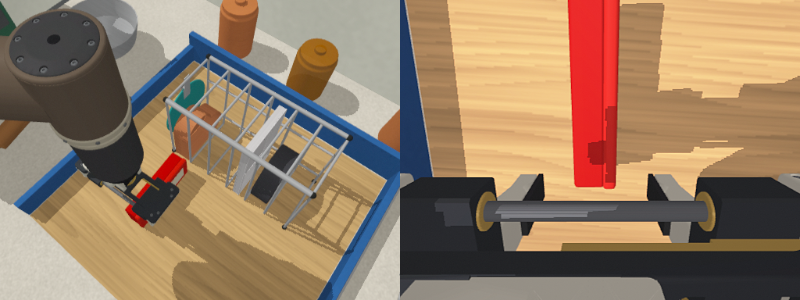

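The networks and clouds agree: tin centre (0.5525, 0.1115), yaw 3.6°. I'll straddle its rear, low down, with a light hold for control, and slide it along the floor at constant height.

Emit:
play_rows([
  [[-0.015,-0.0005,0.03,0],[-0.015,-0.0005,0.07,0],[-0.015,-0.0005,0.095,0],[-0.015,-0.0005,0.106,0],[-0.015,-0.0005,0.106,0]],
])

```text
t: 7.75
eef_pos: [0.4776, 0.1066, 0.1983]
ee_rot: [3.141, 0.0, 0.059]
force: [-0.1, -0.7, 0.8]
width: 0.0878
```

Emit:
play_rows([
  [[0,0,0,0],[0,0,0,0],[0,0,0,0],[0,0,0,0],[0,0,0,0]],
], grip=255, newtons=8)

```text
t: 8.38
eef_pos: [0.4772, 0.1066, 0.1983]
ee_rot: [-3.141, -0.0, 0.059]
force: [-1.3, 1.1, 1.6]
width: 0.0443
```

Run:
```python
from h import *
go(.478,.107,.198,.023)
im,d=cams.grab_frame("side");X=cloud("side",d);I=im.astype(int)
m=(X[...,2]>.062)&(X[...,2]<.082)&(X[...,0]<.66)&(X[...,0]>.4)&(I[...,0]>I[...,1]+60)
t=X[m][:,:2].astype(np.float32);print(len(t),cv2.minAreaRect(t),t.min(0),t.max(0),X[m][:,2].max())
```

```text
t 8.38 pos [0.4772 0.1066 0.1983] yaw 0.0592 F [-1.3  1.1  1.6] w 0.0443 -> shift [ 0.0009 -0.0004  0.0003] turn 2.07
1485 ((0.5556967258453369, 0.11035332083702087), (0.1768033802509308, 0.045081209391355515), 4.056929588317871) [0.46831417 0.08633898] [0.64519894 0.13835736] 0.07537857830501793
```

Emit:
play_rows([
  [[-0.001,0.01,0,0.4],[-0.002,0.025,0,0.8],[-0.003,0.04,0,1.2],[-0.004,0.055,0,1.6],[-0.005,0.07,0,2.1]],
])

```text
t: 9.05
eef_pos: [0.4763, 0.0352, 0.1983]
ee_rot: [-3.141, -0.0, 0.022]
force: [0.5, 1.2, 1.4]
width: 0.0443
```

Emit:
play_rows([
  [[0,0.01,0,0],[0,0.017,0,0],[0,0.0205,0,0],[0,0.0205,0,0]],
])

```text
t: 9.55
eef_pos: [0.4769, 0.0155, 0.1983]
ee_rot: [3.141, -0.0, 0.022]
force: [1.4, -1.9, 3.7]
width: 0.0441
```

Run:
```python
from h import *
go(.478,.016,.198,.023)
ims=[]
for c in["wrist","top","side"]:
    im,d=cams.grab_frame(c);X=cloud(c,d);I=im.astype(int);ims.append(im[:,:,::-1])
    m=(X[...,2]>.062)&(X[...,2]<.077)&(X[...,0]<.66)&(X[...,0]>.4)&(I[...,0]>I[...,1]+60)
    t=X[m][:,:2].astype(np.float32);print(c,len(t),len(t)>50 and cv2.minAreaRect(t),X[m][:,2].max() if len(t) else 0)
    r=X[(X[...,2]>.02)&(X[...,2]<.2)&(X[...,0]>.66)&(X[...,0]<.684)&(abs(X[...,1])<.2)&(I.max(-1)-I.min(-1)<40)]
    h,e=np.histogram(r[:,1],bins=np.arange(-.2,.2,.004));print([(round(a+.002,3),int(n)) for a,n in zip(e,h) if n>8])
cv2.imwrite("pics/c1.png",np.hstack([cv2.resize(i,(400,300)) for i in ims[:2]]))
```

```text
t 9.55 pos [0.4769 0.0155 0.1983] yaw 0.0224 F [ 1.4 -1.9  3.7] w 0.0441 -> shift [ 0.0011 -0.0004  0.0003] turn -0.03
wrist 32455 ((0.5243577361106873, 0.016513381153345108), (0.1230691596865654, 0.044381994754076004), 1.5540181398391724) 0.07500209826274416
[]
top 1505 ((0.5754310488700867, 0.019472382962703705), (0.13279196619987488, 0.043973397463560104), 1.8181917667388916) 0.07542760995317799
[(np.float64(-0.182), 16), (np.float64(-0.178), 81), (np.float64(-0.122), 66), (np.float64(-0.118), 17), (np.float64(-0.114), 13), (np.float64(-0.11), 14), (np.float64(-0.106), 13), (np.float64(-0.102), 14), (np.float64(-0.098), 15), (np.float64(-0.094), 14), (np.float64(-0.09), 14), (np.float64(-0.086), 12), (np.float64(-0.082), 15), (np.float64(-0.078), 14), (np.float64(-0.066), 18), (np.float64(-0.062), 49), (np.float64(-0.046), 9), (np.float64(-0.042), 38), (np.float64(-0.038), 30), (np.float64(-0.034), 27), (np.float64(-0.03), 28), (np.float64(-0.026), 58), (np.float64(-0.006), 42), (np.float64(0.05), 29), (np.float64(0.054), 19), (np.float64(0.106), 24), (np.float64(0.11), 26), (np.f
[... 278 characters left out ...]
118), 15), (np.float64(-0.114), 26), (np.float64(-0.11), 26), (np.float64(-0.106), 27), (np.float64(-0.102), 24), (np.float64(-0.098), 29), (np.float64(-0.094), 27), (np.float64(-0.09), 26), (np.float64(-0.086), 26), (np.float64(-0.082), 28), (np.float64(-0.078), 25), (np.float64(-0.074), 17), (np.float64(-0.07), 64), (np.float64(-0.066), 78), (np.float64(-0.046), 93), (np.float64(-0.042), 89), (np.float64(-0.038), 91), (np.float64(-0.034), 89), (np.float64(-0.03), 82), (np.float64(-0.01), 112), (np.float64(-0.006), 20), (np.float64(0.046), 89), (np.float64(0.05), 56), (np.float64(0.106), 125), (np.float64(0.11), 10), (np.float64(0.162), 102), (np.float64(0.166), 32), (np.float64(0.174), 9)]
```

View pics/c1.png

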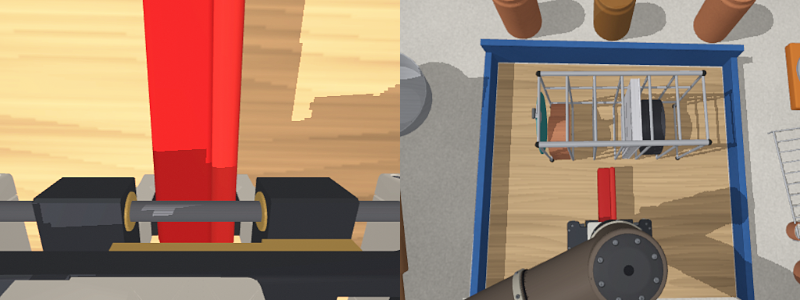

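In each camera the tin's centreline and the gap's centreline agree to within about 1 mm. Sliding it in.

Emit:
play_rows([
  [[0.01,0,0,0],[0.022,0,0,0],[0.032,0,0,0],[0.042,0,0,0],[0.05,0,0,0]],
])

```text
t: 10.32
eef_pos: [0.5248, 0.0165, 0.1974]
ee_rot: [3.14, 0.006, 0.022]
force: [-8.6, 0.8, 10.6]
width: 0.0438
```

Emit:
play_rows([
  [[0.01,0,0,0],[0.022,0,0,0],[0.034,0,0,0],[0.044,0,0,0],[0.05,0,0,0]],
])

```text
t: 10.95
eef_pos: [0.5749, 0.0177, 0.1973]
ee_rot: [3.14, 0.006, 0.022]
force: [-9.7, -0.7, 9.4]
width: 0.0442
```

Emit:
play_rows([
  [[0.01,0,0,0],[0.02,0,0,0],[0.028,0,0,0],[0.033,0,0,0],[0.033,0,0,0]],
])

```text
t: 11.58
eef_pos: [0.6084, 0.0186, 0.1973]
ee_rot: [3.141, 0.004, 0.022]
force: [-4.0, -1.5, 4.2]
width: 0.0436
```

Run:
```python
from h import *
go(.612,.018,.198,.023)
ims=[]
for c in["wrist","top","side"]:
    im,d=cams.grab_frame(c);X=cloud(c,d);I=im.astype(int);ims.append(im[:,:,::-1])
    m=(X[...,2]>.062)&(X[...,2]<.077)&(X[...,0]<.85)&(X[...,0]>.4)&(abs(X[...,1]-.02)<.04)&(I[...,0]>I[...,1]+60)&(I[...,0]>I[...,1]*2.5)
    t=X[m][:,:2].astype(np.float32);print(c,len(t),len(t)>50 and cv2.minAreaRect(t),X[m][:,2].max() if len(t) else 0)
cv2.imwrite("pics/d1.png",np.hstack([cv2.resize(i,(400,300)) for i in [ims[2],ims[1]]]))
```

```text
t 11.57 pos [0.6084 0.0186 0.1973] yaw 0.0221 F [-4.  -1.5  4.2] w 0.0436 -> shift [ 0.0036  0.0007 -0.0007] turn -0.05
wrist 32644 ((0.655109703540802, 0.019278695806860924), (0.12215343862771988, 0.044361893087625504), 1.177093505859375) 0.07486406552419579
top 247 ((0.7515240907669067, 0.022257542237639427), (0.035353727638721466, 0.04188081622123718), 3.346895694732666) 0.07349520015568334
side 428 ((0.6826518177986145, 0.018139397725462914), (0.17959341406822205, 0.04246958717703819), 0.9483001232147217) 0.0742125549024304
```

View pics/d1.png

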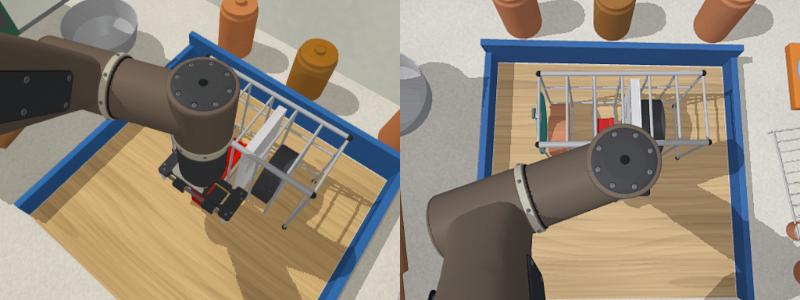

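The tin is straight in gap 3 with about 45 mm still to go. The wrist would soon meet the rail, so I'll release, back off, close and push its end with the flange above the rail.

Emit:
play_rows([
  [[0,0,0,0],[0,0,0,0],[0,0,0,0],[0,0,0,0],[0,0,0,0]],
], grip=0)

```text
t: 12.35
eef_pos: [0.6098, 0.0189, 0.1982]
ee_rot: [-3.142, -0.0, 0.022]
force: [-0.9, 0.0, -0.6]
width: 0.0854
```

Emit:
play_rows([
  [[-0.02,0,0,0],[-0.05,0,0,0],[-0.06,0,-0.02,0],[-0.06,0,-0.043,0],[-0.06,0,-0.043,0]],
])

```text
t: 12.98
eef_pos: [0.5504, 0.0178, 0.2431]
ee_rot: [-3.14, -0.004, 0.023]
force: [-0.2, -0.4, -0.1]
width: 0.0875
```

Emit:
play_rows([
  [[0,0,0,0],[0,0,0,0],[0,0,0,0],[0,0,0,0],[0,0,0,0]],
], grip=255, newtons=20)

```text
t: 13.6
eef_pos: [0.5497, 0.0175, 0.241]
ee_rot: [3.141, 0.0, 0.022]
force: [-0.6, 0.2, 0.9]
width: 0.0431
```

Run:
```python
from h import *
go(.626,.0195,.241,.023)
for c in["wrist","side"]:
    im,d=cams.grab_frame(c);X=cloud(c,d);I=im.astype(int)
    m=(X[...,2]>.062)&(X[...,2]<.077)&(X[...,0]<.85)&(X[...,0]>.4)&(abs(X[...,1]-.02)<.04)&(I[...,0]>I[...,1]*2.5)
    t=X[m][:,:2].astype(np.float32);print(c,len(t),len(t)>50 and cv2.minAreaRect(t),t.min(0),t.max(0))
```

```text
t 13.6 pos [0.5497 0.0175 0.241 ] yaw 0.0224 F [-0.6  0.2  0.9] w 0.0431 -> shift [ 0.0763 -0.0003 -0.0001] turn -0.03
wrist 14794 ((0.6297548413276672, 0.018864497542381287), (0.0815509781241417, 0.04360157251358032), 1.1538773775100708) [ 0.5892604  -0.00357801] [0.67065096 0.04142588]
side 1202 ((0.6925249099731445, 0.018655862659215927), (0.15855008363723755, 0.04332279413938522), 1.0653051137924194) [ 0.61352414 -0.00411628] [0.7717102 0.0412112]
```

Emit:
play_rows([
  [[0,0,0,0],[0,0,0,0],[0,0,0,0],[0.01,0,0,0],[0.02,0,0,0]],
])

```text
t: 14.32
eef_pos: [0.5707, 0.0181, 0.2413]
ee_rot: [-3.142, -0.001, 0.023]
force: [1.2, -0.5, -0.2]
width: 0.0002
```

Emit:
play_rows([
  [[0.008,0,0,0],[0.016,0,0,0],[0.024,0,0,0],[0.03,0,0,0],[0.036,0,0,0]],
])

```text
t: 14.95
eef_pos: [0.6061, 0.0188, 0.2409]
ee_rot: [-3.142, 0.0, 0.022]
force: [-1.1, -0.9, -0.4]
width: 0.0003
```

Run:
```python
from h import *
go(.626,.0195,.241,.023)
ims=[]
for c in["wrist","side"]:
    im,d=cams.grab_frame(c);X=cloud(c,d);I=im.astype(int);ims.append(im[:,:,::-1])
    m=(X[...,2]>.062)&(X[...,2]<.077)&(X[...,0]<.85)&(X[...,0]>.4)&(abs(X[...,1]-.02)<.04)&(I[...,0]>I[...,1]*2.5)
    t=X[m][:,:2].astype(np.float32);print(c,len(t),len(t)>50 and cv2.minAreaRect(t),t.min(0),t.max(0))
cv2.imwrite("pics/e1.png",np.hstack([cv2.resize(i,(400,300)) for i in ims]))
```

```text
t 14.95 pos [0.6061 0.0188 0.2409] yaw 0.0224 F [-1.1 -0.9 -0.4] w 0.0003 -> shift [ 0.0199 -0.0003 -0.0001] turn -0.03
wrist 18662 ((0.6725598573684692, 0.01987246610224247), (0.11054958403110504, 0.04365745186805725), 1.0581669807434082) [ 0.61762077 -0.0027799 ] [0.7276369  0.04258474]
side 567 ((0.7218090295791626, 0.016546715050935745), (0.15821872651576996, 0.03921567276120186), 6.142513751983643) [ 0.6443962  -0.00349728] [0.8007259  0.04181731]
```

View pics/e1.png

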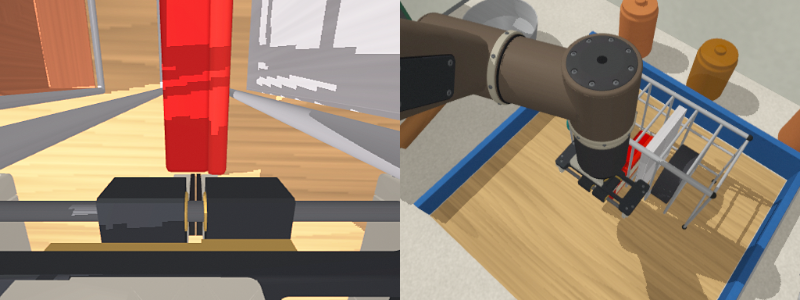

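The pusher is in contact (tin end at x=0.6176, tool at 0.606) with about 18 mm left. Continuing gently.

Emit:
play_rows([
  [[0.004,0,0,0],[0.008,0,0,0],[0.011,0,0,0],[0.014,0,0,0],[0.014,0,0,0]],
])

```text
t: 15.68
eef_pos: [0.6201, 0.0191, 0.2412]
ee_rot: [-3.142, -0.001, 0.023]
force: [-0.3, -0.3, 0.3]
width: 0.0006
```

Emit:
play_rows([
  [[0.001,0,0,0],[0.002,0,0,0],[0.003,0,0,0]],
])

```text
t: 16.05
eef_pos: [0.6227, 0.0191, 0.2412]
ee_rot: [3.142, 0.0, 0.022]
force: [-2.3, 0.4, 0.5]
width: 0.0005
```

Emit:
play_rows([
  [[0.001,0,0,0],[0.001,0,0,0]],
])

```text
t: 16.3
eef_pos: [0.6238, 0.0191, 0.2412]
ee_rot: [3.142, -0.0, 0.023]
force: [-3.3, -0.6, 0.8]
width: 0.0004
```

Emit:
play_rows([
  [[0.001,0,0,0],[0.001,0,0,0]],
])

```text
t: 16.55
eef_pos: [0.6248, 0.0192, 0.2412]
ee_rot: [3.142, -0.0, 0.023]
force: [-3.0, -0.1, 1.4]
width: 0.0004
```

Emit:
play_rows([
  [[0.001,0,0,0],[0.001,0,0,0]],
])

```text
t: 16.8
eef_pos: [0.6253, 0.0192, 0.2411]
ee_rot: [3.141, 0.001, 0.022]
force: [-5.3, 0.1, 3.6]
width: 0.0006
```

Run:
```python
from h import *
go(.626,.0195,.241,.023)
im,d=cams.grab_frame("wrist");X=cloud("wrist",d);I=im.astype(int)
m=(X[...,2]>.062)&(X[...,2]<.077)&(abs(X[...,1]-.02)<.04)&(I[...,0]>I[...,1]*2.5)
t=X[m][:,:2].astype(np.float32);print(len(t),cv2.minAreaRect(t),t.min(0),t.max(0))
```

```text
t 16.8 pos [0.6253 0.0192 0.2411] yaw 0.0224 F [-5.3  0.1  3.6] w 0.0006 -> shift [ 0.0008 -0.0003  0.0001] turn -0.04
18615 ((0.6908937692642212, 0.020107327029109), (0.11086810380220413, 0.0435883104801178), 1.096678376197815) [ 0.6357693  -0.00251117] [0.745904   0.04295725]
```

Emit:
play_rows([
  [[0.001,0,0,0],[0.0015,0,0,0]],
])

```text
t: 17.1
eef_pos: [0.6258, 0.0192, 0.2411]
ee_rot: [3.141, 0.004, 0.022]
force: [-12.3, 1.6, 8.7]
width: 0.001
```

Emit:
play_rows([
  [[0.001,0,0,0],[0.0015,0,0,0]],
])

```text
t: 17.35
eef_pos: [0.6263, 0.0192, 0.2411]
ee_rot: [3.141, 0.006, 0.022]
force: [-17.3, 3.5, 13.6]
width: 0.0004
```

Firm stop. Back off and check.

Emit:
play_rows([
  [[-0.01,0,0,0],[-0.04,0,0,0],[-0.09,0,0,0],[-0.14,0,-0.03,0],[-0.17,0,-0.08,0]],
])

```text
t: 17.98
eef_pos: [0.4567, 0.0151, 0.3207]
ee_rot: [3.141, 0.002, 0.023]
force: [0.8, 1.0, 1.4]
width: 0.0005
```

Run:
```python
from h import *
go(.626,.0195,.241,.023)
ims=[]
for c in["wrist","side","top"]:
    im,d=cams.grab_frame(c);X=cloud(c,d);I=im.astype(int);ims.append(im[:,:,::-1])
    m=(X[...,2]>.06)&(X[...,2]<.077)&(X[...,0]>.55)&(abs(X[...,1]-.02)<.04)&(I[...,0]>I[...,1]*2.5)
    t=X[m][:,:2].astype(np.float32);print(c,len(t),cv2.minAreaRect(t),t.min(0),t.max(0),X[m][:,2].max())
    for q in ["tin","sheet_pan","round_tin","heart_tin","lid"]:print(q,[(round(r["score"],2),np.round(r["xyz"],3)) for r in finder.find_in(c,q)[:1]])
    r=X[(X[...,2]>.03)&(X[...,2]<.05)&(X[...,0]>.8)&(X[...,0]<.85)&(X[...,1]>-.2)&(X[...,1]<.2)]
    if len(r):print("back",np.percentile(r[:,0],[2,50]))
cv2.imwrite("pics/f1.png",np.hstack([cv2.resize(ims[1],(400,300)),cv2.resize(ims[2],(400,300))]))
```

```text
t 17.98 pos [0.4567 0.0151 0.3207] yaw 0.0226 F [0.8 1.  1.4] w 0.0005 -> shift [ 0.1695 -0.0006  0.0794] turn -0.02Traceback (most recent call last):
  File "<stdin>", line 7, in <module>
    return umr_minimum(a, axis, None, out, keepdims, initial, where)
ValueError: zero-size array to reduction operation minimum which has no identity
```

Run:
```python
from h import *
ims=[]
for c in["side","top"]:
    im,d=cams.grab_frame(c);X=cloud(c,d);I=im.astype(int);ims.append(im[:,:,::-1])
    m=(X[...,2]>.06)&(X[...,2]<.077)&(X[...,0]>.55)&(abs(X[...,1]-.02)<.04)&(I[...,0]>I[...,1]*2.5)
    t=X[m][:,:2].astype(np.float32);print(c,len(t),len(t)>20 and (cv2.minAreaRect(t),t.min(0),t.max(0),X[m][:,2].max()))
    for q in ["tin","sheet_pan","round_tin","heart_tin","lid"]:print(q,[(round(r["score"],2),np.round(r["xyz"],3)) for r in finder.find_in(c,q)[:1]])
    r=X[(X[...,2]>.03)&(X[...,2]<.05)&(X[...,0]>.8)&(X[...,0]<.85)&(X[...,1]>-.2)&(X[...,1]<.2)]
    if len(r):print("back",np.percentile(r[:,0],[2,50]))
cv2.imwrite("pics/f1.png",np.hstack([cv2.resize(i[40:290,150:450],(400,333)) for i in ims]))
```

```text
side 1422 (((0.726974606513977, 0.019360410049557686), (0.18132853507995605, 0.04323861002922058), 1.2492421865463257), array([ 0.6366596 , -0.00396964], dtype=float32), array([0.8178993 , 0.04223844], dtype=float32), np.float64(0.07519908398762998))
tin [(0.83, array([0.692, 0.02 , 0.07 ]))]
sheet_pan [(0.76, array([ 0.744, -0.035,  0.15 ]))]
round_tin [(0.71, array([ 0.715, -0.097,  0.133]))]
heart_tin [(0.63, array([0.729, 0.129, 0.071]))]
lid [(0.55, array([0.749, 0.174, 0.139]))]
back [0.80813247 0.82356657]
top 1697 (((0.7263167500495911, 0.021992452442646027), (0.18117894232273102, 0.042724307626485825), 1.098909616470337), array([ 6.3603050e-01, -3.6450743e-04], dtype=float32), array([0.81727904, 0.0444291 ], dtype=float32), np.float64(0.07604168618324314))
tin [(0.6, array([0.724, 0.022, 0.072]))]
sheet_pan [(0.71, array([ 0.742, -0.03 ,  0.218]))]
round_tin [(0.58, array([ 0.746, -0.09 ,  0.133]))]
heart_tin [(0.98, array([0.723, 0.14 , 0.119]))]
lid [(0.94, array([0.752, 0.176, 0.122]))]
back [0.80390516 0.82034872]
```

View pics/f1.png

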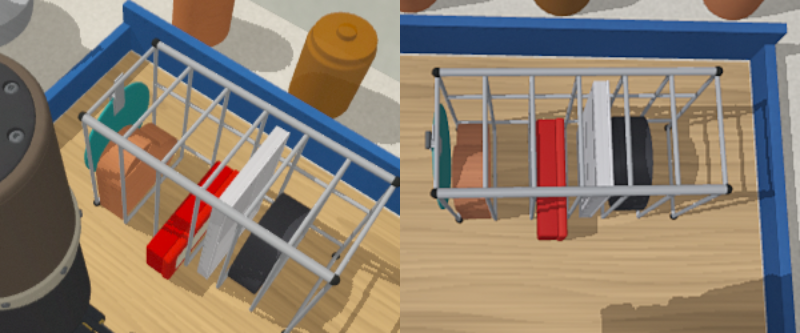

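The tin sits upright in gap 3. About 35 mm stands out in front, as expected, the firm stop agrees, and the other pieces have not moved. Handing in.

```bash
python3 -c "
from station import job_done
print(job_done())"
```

```text
the job is handed in; nothing more can be done
None
```

The red tin is in the third gap from the clip end and appears fully home, and I handed the job in at about 18.5 s of the 72 s allowed.

- **Counting:** I touched the rail over gap 1, then 2, then 3 with the closed fingertips, lifting between touches. Each touch read 8–9 N.
- **Moving the tin:** I held it lightly at its rear and slid it along the floor at constant height, first in front of the gap and then part-way in. I then released it and pushed its rear end in with closed fingers until it stopped firmly; the force rose to about 17 N.
- **Home position:** The tin is upright and aligned with the gap to within about 0.3°. Its rear end is at x ≈ 0.636 m, so about 35 mm stands out in front, as it should when home. The back bar contact was not seen directly; it rests on that position and the firm stop.
- **Everything else:** The lid, heart tin, sheet pan and round tin are where they were, within 4 mm. The arm was clear of everything at hand-in.

One final check failed: the wrist camera no longer showed the tin after I backed off, so the last measurements come from the side and top cameras. They agree to within about 3 mm, roughly their calibration error.

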